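# Find the loose bolt of the flow-cell jig and hold its cover open

## Robot

A 7-joint arm with a two-finger parallel gripper is mounted at the origin on a cart in front of the work surface, level with it; the furniture and walls round the work are solid. World frame = base frame: x ahead of the robot, y to its left, z up, the work surface at z = 0. Lengths are in m, angles in rad, forces in N, time in s.
With the tool pointing down it reaches from about 0.425 to 0.925 m from the base axis. Payload 6.8 kg.
Tool frame: the origin (TCP) lies at the very end of the fingers, on their centre line; the grasp point (between the pads) lies 19 mm behind it; z points along the fingers, x is the direction in which the jaws open and shut, and the axes are right-handed (so a half turn about z gives the same grasp; the last joint's range is limited). The gripper opens to 85 mm and grips with 20 to 120 N. Pads are 22 mm wide; open, the fingers measure 114 mm over their backs; the gripper's body (76 mm by 85 mm) begins 54 mm behind the grasp point. The pads swing forward as they close: fully open they stand 13 mm farther back than shut.
Start: joints at [1.091, 0.477, 0.022, 1.555, -0.011, 1.109, -0.083], TCP at [0.245, -0.629, 0.231] pointing down, gripper open.
Joint ranges: [-2.96, 2.96], [-0.34, 2.1], [-1.41, 1.46], [0.24, 2.44], [-1.37, 4.51], [0.17, 1.92], [-2.96, 2.96]. Speed limits (rad/s): [2.39, 2.39, 3.14, 3.14, 3.14, 3.14, 3.14].

## Interface

Orientations are given as a unit quaternion [w, x, y, z].
In Python, from station import get_obs, read_camera, calibration, hand_in, recognise, outline_of, place_of gives the robot as it stands.
- The arm moves only by the tool move_arm, never from a script. Its argument "steps" is a list of rows, each an object with "fingers": the finger opening in mm, from 0 to 85.4; "translation": the shift along the world's x, y, z in mm, a list of three; "turn": the turn about the world's z in rad. In form: [{"fingers": fingers, "translation": [dx, dy, dz], "turn": turn}, ...]. A call has 1 to 10 rows; each row shifts and turns the commanded pose from where the row before left it; what a row does not reach is not made up. A row lasts 1/8 s, in which the tool goes at most 62.5 mm and 10.7 degrees, less where a joint would pass 70% of its speed; a pose out of reach is approached as far as the arm can. A call with a gripper value outside its range is refused whole. The fingers move at their own pace and stop on an object; "newtons" is the grip in N (left out, the last holds). Time passes only in rows, so rows that do not move let the fingers close. It gives the time, the measured TCP pose, the force and the opening at its end, in the units of the state.
- get_obs(): the state, without advancing time (a new reading comes with each control period).
- read_camera(name): name is "scene" or "top"; returns the picture (480x640x3 uint8, blue, green, red); there is no depth.
- calibration(name): a dict with "camera_matrix" (3x3 intrinsics, pixels), "rvec" (rotation vector, rad) and "tvec" (3), from world to camera coordinates, as OpenCV has them. Camera axes: x right, y down, z forward; pixel columns grow to the right and rows downward; lengths in m; the calibration is good to about 2 mm. A picture is of the moment at which its call begins. calibration takes no time and is no camera call.
- hand_in(): hands the job in, once; it reports no verdict.
Trained networks look in the newest picture that a camera, given by its name, has taken for a name from the list of things; names that differ only in an ending like _2 or _b are one class to them, and where a whole thing is asked for, a point or a joint stands for the part that bears it (a point fixed in the world has none). Each returns a list of dicts, best first, with "conf" (0 to 1); they miss things now and then, are a little off and sometimes report something else, mostly with a low value. They report only what shows in the picture. A call takes as long as a camera call.
- recognise(camera, name): "xy" ([column, row] in pixels, amid what is visible of it).
- outline_of(camera, name): "mask" (480x640 bool, what is visible of it) and "xy" ([column, row] in pixels, amid what is visible of it).
- place_of(camera, name): "xy" ([column, row] in pixels: a listed point, or the origin of a listed thing).
The state is a dict: "t": time; "q": joint angles; "joint_vel": joint speeds; "joint_torque": joint torques, N m; "eef_pos": TCP position; "tool_rot": TCP orientation; "contact_force": force on the tool from outside, world axes, zero at the start; "torque": the same for the moment, N m; "gripper_width": opening from 0.0 (shut) to 1.0 (fully open).
Only numpy, scipy, OpenCV 4.12 (cv2) and the standard library are available. Lean on these libraries where they do the work, as an engineer would, in place of code of your own. Each camera call takes 0.05 s, during which the arm holds its last target.

## Task

Check the flow-cell jig for its loose bolt: first turn the black wing knob until the red pointer stands on the green mark, which unloads the bolts. Then press down on the bolt heads, one after another, until you find the loose one, which sinks by some 6 mm and stays down while firm ones hardly give; lift that bolt's yellow cover by its black grip well past 45 degrees and finish while holding it open for a colleague. Open no cover whose bolt has not sunk, keep the pointer on the mark, and leave the things round about where they are.

Things in the scene. Friction and masses are not known exactly. Their poses are not given: they have to be found in the camera images.
- jig: fixed jig: aluminium base plate 150 x 330 x 10 mm carrying a blue block (60 x 196 mm, top 50 mm above the bench) with three bolts in a row, each in a hinged yellow cover, and, beyond the block's left end, a black wing knob with a white pointer dial behind it. Origin: bench level, under bolt a; at yaw 0 its x axis points away from the robot, y to the robot's left (the row runs along y); z up. The plate spans x -65..+85 mm, y -175..+155 mm.
- knob (a joint): black wing knob, vertical axis: angle in rad, clockwise seen from above is positive; stops at -0.6 and 2.4; at 0 the pointer is on the mark and the wing lies along the jig's x axis. Stiff by a light friction (0.05 N m); stays where it is left. The wing is a bar 34 mm long, 12 mm thick, 34 mm tall, its top 64 mm above the bench, on a disc 34 mm wide whose top is 30 mm above the bench.
- knob_grip (a point): point on the knob's axis, inside the wing, 49 mm above the bench; its x axis runs along the wing (turns with the knob), so fingers close along its y. In the jig's frame at x -30, y +95 mm.
- pointer (a joint): red pointer on the white dial (radius 37 mm, centre at x +42, y +95 mm in the jig's frame): angle in rad = half the knob's angle, clockwise positive, 0 on the green mark.
- pointer_tip (a point): tip of the red pointer, 28 mm from its axis, 20 mm above the bench.
- mark (a point): the green mark on the dial (10 x 5 mm, on the side of the dial away from the robot), taken at the height and radius of the pointer's tip.
- bolt_a (a joint): left (+y in the jig's frame) bolt (dark steel round head, 17 mm wide): how far it has sunk, m; 0 standing. A firm bolt gives less than 2 mm; the loose one sinks 6 mm under about 3 N, to a hard stop, and stays down. Which one is loose differs from run to run and cannot be seen.
- bolt_a_top (a point): centre of the flat top of that bolt head, 74 mm above the bench while standing (12 mm above the cover's top face, through a hole 26 x 28 mm in the cover); in the jig's frame at x 0, y 0 mm.
- cover_a (a joint): hinged yellow cover round bolt a: opening angle in rad, 0 shut, 1.4 its stop; hinged at its far (+x) side, the front swings up. A weak spring and its weight (60 g) shut it when let go.
- cover_a_grip (a point): centre of the black grip of cover a: a bar 14 mm thick and 16 mm long along the hinge's direction (the point's y axis), at the end of a tongue 10 mm wide that stands 30 mm out from the cover's front (the cover itself is 44 mm wide). 62 mm above the bench when shut, clear of the block below; 81 mm in front of and 5 mm above the hinge axis. Pinched at its two ends (16 mm, along y) it can turn between the fingers as the cover swings.
- cover_a_hinge (a point): point on the hinge axis of cover a (56 mm above the bench); the axis is the jig's y axis.
- bolt_b (a joint): middle bolt (dark steel round head, 17 mm wide): how far it has sunk, m; 0 standing. A firm bolt gives less than 2 mm; the loose one sinks 6 mm under about 3 N, to a hard stop, and stays down. Which one is loose differs from run to run and cannot be seen.
- bolt_b_top (a point): centre of the flat top of that bolt head, 74 mm above the bench while standing (12 mm above the cover's top face, through a hole 26 x 28 mm in the cover); in the jig's frame at x 0, y -65 mm.
- cover_b (a joint): hinged yellow cover round bolt b: opening angle in rad, 0 shut, 1.4 its stop; hinged at its far (+x) side, the front swings up. A weak spring and its weight (60 g) shut it when let go.
- cover_b_grip (a point): centre of the black grip of cover b: a bar 14 mm thick and 16 mm long along the hinge's direction (the point's y axis), at the end of a tongue 10 mm wide that stands 30 mm out from the cover's front (the cover itself is 44 mm wide). 62 mm above the bench when shut, clear of the block below; 81 mm in front of and 5 mm above the hinge axis. Pinched at its two ends (16 mm, along y) it can turn between the fingers as the cover swings.
- cover_b_hinge (a point): point on the hinge axis of cover b (56 mm above the bench); the axis is the jig's y axis.
- bolt_c (a joint): right (-y) bolt (dark steel round head, 17 mm wide): how far it has sunk, m; 0 standing. A firm bolt gives less than 2 mm; the loose one sinks 6 mm under about 3 N, to a hard stop, and stays down. Which one is loose differs from run to run and cannot be seen.
- bolt_c_top (a point): centre of the flat top of that bolt head, 74 mm above the bench while standing (12 mm above the cover's top face, through a hole 26 x 28 mm in the cover); in the jig's frame at x 0, y -130 mm.
- cover_c (a joint): hinged yellow cover round bolt c: opening angle in rad, 0 shut, 1.4 its stop; hinged at its far (+x) side, the front swings up. A weak spring and its weight (60 g) shut it when let go.
- cover_c_grip (a point): centre of the black grip of cover c: a bar 14 mm thick and 16 mm long along the hinge's direction (the point's y axis), at the end of a tongue 10 mm wide that stands 30 mm out from the cover's front (the cover itself is 44 mm wide). 62 mm above the bench when shut, clear of the block below; 81 mm in front of and 5 mm above the hinge axis. Pinched at its two ends (16 mm, along y) it can turn between the fingers as the cover swings.
- cover_c_hinge (a point): point on the hinge axis of cover c (56 mm above the bench); the axis is the jig's y axis.
- beaker: small empty glass beaker 62 mm wide, 72 mm high, loose bystander at the back of the bench; origin at the centre of its underside.
- strip_canister: white canister with green lid, 44 mm wide, 93 mm high, loose bystander at the back of the bench; origin at the centre of its underside.
- stain_bottle: dark violet bottle, 44 mm wide, 94 mm high, loose bystander at the back of the bench; origin at the centre of its underside. Fixed equipment to keep clear of: a microscope 0.5 m tall at the right (x 0.3 to 0.7, y below -0.4 m), an analyser 0.2 m tall beyond it (x over 0.62, y below -0.26 m), bottles and racks along the back (x over 0.72 m).

How it is judged:
By the outcome, as a careful person would: the job done as asked, in the order asked, and still so for the second after the job is handed in, while the arm keeps its last pose, push and grip.
It also fails if it takes over 72 s, if anything falls off the work surface, if the arm or the gripper's body presses on something with over 40 N, if the wrist force passes 120 N, or if a joint passes its speed limit or range.

## Working session

There is one attempt and no reset: what is moved stays moved. The work goes in short steps, Python scripts to look and compute and a tool call to move; the robot and the scene stay as the last step left them, time stands still between calls to the robot, and variables do not carry over. Pictures are saved under pics/ and viewed, and the job is handed in when it is done.

Besides the shell and the picture viewer there is one more tool, called after ">>>" by a JSON object that holds its "fn" and its "kwargs". move_arm: Moves the arm, as the interface text tells. Its arguments: {"type":"object","properties":{"steps":{"type":"array"},"newtons":{"type":"number"}},"required":["steps"]}

```bash
mkdir -p pics; ls; cat > h.py <<'E'
import numpy as np, cv2
from station import *
def cal(n):
    c=calibration(n); K=np.array(c["camera_matrix"],float); R=cv2.Rodrigues(np.array(c["rvec"],float))[0]; t=np.array(c["tvec"],float).ravel(); return K,R,t
def proj(n,P):
    K,R,t=cal(n); p=K@(R@np.array(P,float)+t); return p[:2]/p[2]
def ray(n,xy):
    K,R,t=cal(n); d=R.T@np.linalg.inv(K)@np.array([xy[0],xy[1],1.]); return -R.T@t, d/np.linalg.norm(d)
def atz(n,xy,z):
    o,d=ray(n,xy); return o+d*(z-o[2])/d[2]
def tri(xs,xt):
    o1,d1=ray("scene",xs);o2,d2=ray("top",xt)
    A=np.stack([d1,-d2],1); s=np.linalg.lstsq(A,o2-o1,rcond=None)[0]
    p,q=o1+s[0]*d1,o2+s[1]*d2
    return (p+q)/2,np.linalg.norm(p-q)
def snap(n,f):
    im=read_camera(n); cv2.imwrite("pics/"+f,im); return im
E
python3 - <<'E'
from h import *
print(get_obs())
for n in("scene","top"):
    snap(n,n+"0.png"); K,R,t=cal(n); print(n,K.tolist(),-R.T@t)
E
```

```text
pics
{'t': 0.0, 'q': array([ 1.09090781,  0.47779783,  0.02234626,  1.55646216, -0.01151997,
        1.10928344, -0.08313346]), 'joint_vel': array([-6.44945678e-05,  4.52850556e-04, -5.29879269e-04,  2.23507288e-04,
        2.50922103e-04,  1.73824957e-03,  2.67825552e-04]), 'joint_torque': array([ 5.22937826e-04, -5.96461916e+01,  1.60831857e+00, -2.81188613e+01,
        1.25499425e-02,  9.36389377e-03,  3.54763677e-05]), 'eef_pos': array([ 0.24498756, -0.62833533,  0.23032283]), 'tool_rot': array([-4.63232875e-04,  8.25607762e-01, -5.64243736e-01, -7.84845426e-04]), 'contact_force': array([ 0.7306388 ,  0.4301018 , -0.13844477]), 'torque': array([-0.00049352,  0.0070042 ,  0.0288421 ]), 'gripper_width': 1.002591536610207}
scene [[591.5492138590753, 0.0, 315.58278274371804], [0.0, 591.5492138590753, 251.03726065474126], [0.0, 0.0, 1.0]] [0.18480368 0.81774631 0.83616315]
top [[580.0662770343413, 0.0, 323.98329096845185], [0.0, 580.0662770343413, 227.75161821254457], [0.0, 0.0, 1.0]] [ 0.3945091  -0.01070501  1.06796195]
```

View pics/scene0.png

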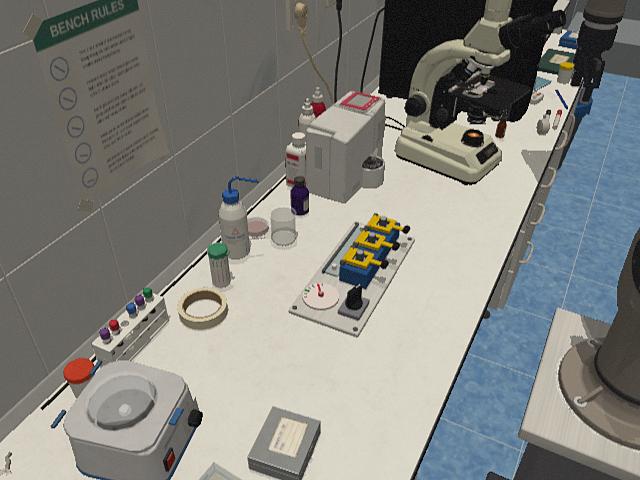

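View pics/top0.png

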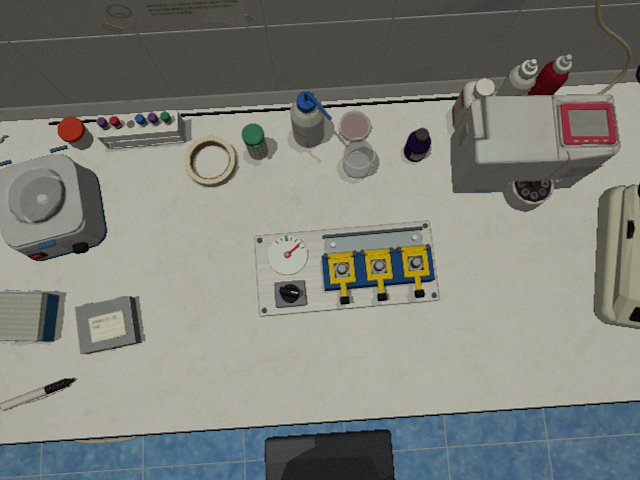

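```bash
python3 - <<'E'
from h import *
for nm in ["bolt_a_top","cover_a_grip","knob_grip","pointer_tip","mark","cover_a_hinge","jig"]:
    for n in("scene","top"):
        print(nm,n,[(round(float(d["conf"]),2),np.round(d["xy"],1).tolist()) for d in place_of(n,nm)[:6]])
E
```

```text
bolt_a_top scene [(0.45, [356.6, 248.8])]
bolt_a_top top [(0.44, [340.8, 267.5])]
cover_a_grip scene [(0.76, [383.3, 263.0])]
cover_a_grip top [(0.58, [377.3, 250.7]), (0.57, [345.1, 300.8])]
knob_grip scene [(0.74, [352.9, 296.9])]
knob_grip top [(0.6, [291.8, 289.9])]
pointer_tip scene [(0.73, [359.1, 233.1]), (0.73, [280.9, 240.0]), (0.66, [406.9, 226.9]), (0.61, [317.2, 283.4])]
pointer_tip top [(0.51, [297.1, 242.8])]
mark scene [(0.65, [309.0, 287.1])]
mark top [(0.97, [285.4, 241.5])]
cover_a_hinge scene [(0.87, [343.6, 254.7])]
cover_a_hinge top [(0.97, [340.1, 254.5])]
jig scene [(0.98, [359.0, 279.7])]
jig top [(0.85, [338.5, 274.8]), (0.18, [260.9, 153.0])]
```

The top view shows the jig at u 255–438, v 222–315: knob at (291,293), dial at (287,254), bolts at (342,269), (379,267), (416,264), grips below them. The pointer is about 45° clockwise of the mark. I'll zoom in next.

```bash
python3 - <<'E'
from h import *
a=cv2.imread("pics/top0.png")[215:325,245:445]; cv2.imwrite("pics/top0z.png",cv2.resize(a,None,fx=4,fy=4,interpolation=cv2.INTER_CUBIC))
a=cv2.imread("pics/scene0.png")[205:340,285:420]; cv2.imwrite("pics/scene0z.png",cv2.resize(a,None,fx=4.4,fy=4.4,interpolation=cv2.INTER_CUBIC))
for s,t in [([356.6,248.8],[340.8,267.5]),([383.3,263],[345.1,300.8]),([352.9,296.9],[291.8,289.9]),([317.2,283.4],[297.1,242.8]),([309,287.1],[285.4,241.5]),([343.6,254.7],[340.1,254.5]),([359,279.7],[338.5,274.8])]:
    print(tri(s,t))
E
```

```text
(array([ 0.5380535 , -0.04436073,  0.08120734]), np.float64(0.007345910834768775))
(array([ 0.48130724, -0.04864362,  0.06314701]), np.float64(0.005132140693063268))
(array([0.5071188 , 0.04301843, 0.03573522]), np.float64(0.001163736451706306))
(array([0.59339088, 0.02922516, 0.0236895 ]), np.float64(7.957320824340194e-05))
(array([0.59836511, 0.0508688 , 0.02832151]), np.float64(0.004302243452378085))
(array([ 0.56592916, -0.04548008,  0.05385144]), np.float64(0.008933219113730045))
(array([ 0.53224025, -0.04304852,  0.00174639]), np.float64(0.0005075877111931007))
```

View pics/top0z.png

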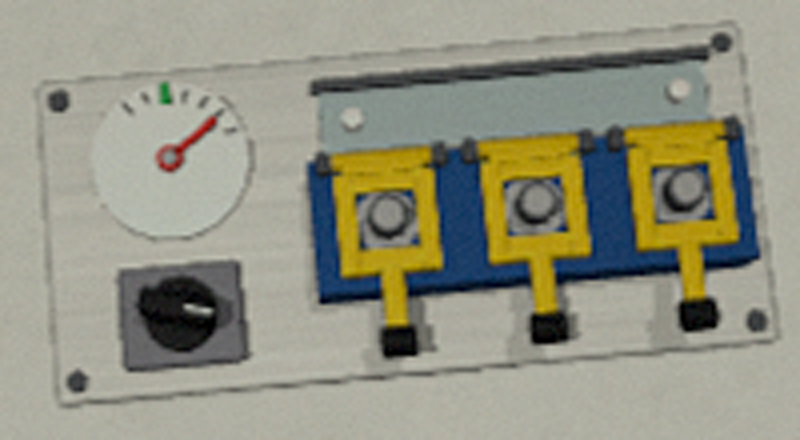

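View pics/scene0z.png

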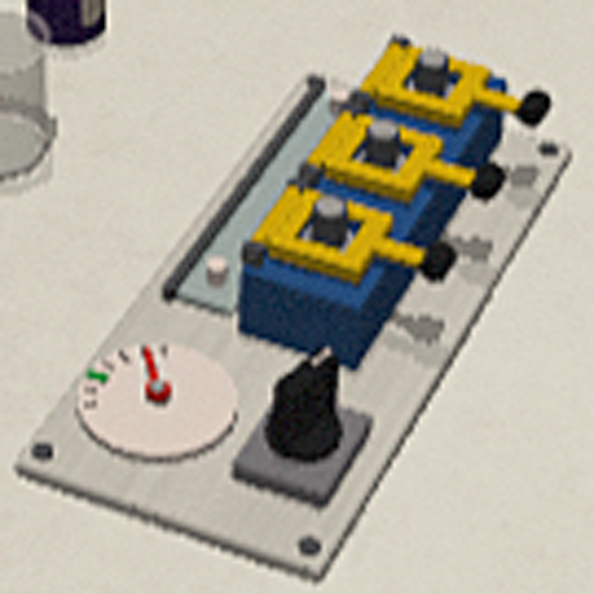

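```bash
cat > fit.py <<'E'
from h import *
from scipy.optimize import least_squares
T=lambda p:np.array(p)/4+np.array([245,215]); S=lambda p:np.array(p)/4.4+np.array([285,205])
J=[];c=[]
def add(n,P,px): c.append((n,np.array(P)/1e3,(T if n=="top" else S)(px)))
for P,px in [((85,155,10),(40,88)),((85,-175,10),(738,22)),((-65,-175,10),(778,340)),((-65,155,10),(62,402)),((0,0,74),(390,215)),((0,-65,74),(538,203)),((0,-130,74),(688,188)),((42,95,18),(170,158))]: add("top",P,px)
for P,px in [((85,155,10),(20,466)),((-65,155,10),(322,576)),((-65,-175,10),(570,152)),((0,0,74),(331,206)),((0,-65,74),(383,131)),((0,-130,74),(434,57)),((42,95,18),(157,391))]: add("scene",P,px)
for i,(a,b) in enumerate([((399,341),(438,260)),((549,327),(488,181)),((699,314),(536,107))]):
    g=(-81+28,-65*i,62); # hinge x fitted below
    c.append(("top",("g",i),T(a)));c.append(("scene",("g",i),S(b)))
def model(v):
    x,y,w,z,gx,gz=v; R=np.array([[np.cos(w),-np.sin(w),0],[np.sin(w),np.cos(w),0],[0,0,1]])
    out=[]
    for n,P,px in c:
        if P[0]=="g" and isinstance(P,tuple): P=np.array([gx,-.065*P[1],gz])
        out.append(proj(n,R@P+[x,y,z])-px)
    return np.array(out)
if __name__=="__main__":
    r=least_squares(lambda v:model(v).ravel(),[.53,-.04,0,0,-.055,.062],loss="soft_l1")
    print(r.x.round(4)); 
    for (n,P,_),e in zip(c,model(r.x)): print(n,P,e.round(1))
    # separate per camera
    full=list(c)
    for n in("top","scene"):
        c[:]=[k for k in full if k[0]==n]; rr=least_squares(lambda v:np.r_[model(np.r_[v,0,r.x[4],r.x[5]]).ravel()],r.x[:3],loss="soft_l1"); print(n,rr.x.round(4))
    x,y,w=r.x[:3]; R=np.array([[np.cos(w),-np.sin(w)],[np.sin(w),np.cos(w)]])
    for k,P in dict(knob=(-.03,.095),dial=(.042,.095),a=(0,0),b=(0,-.065),c=(0,-.13)).items(): print(k,(R@P+[x,y]).round(4))
E
python3 fit.py; sed -n 1,3p /dev/null; python3 - <<'E'
from h import *
T=lambda p:np.array(p)/4+np.array([245,215])
c,t,m=[atz("top",T(p),.02) for p in [(170,158),(217,116),(166,97)]]
for p in(t,m): d=p-c; print(np.degrees(np.arctan2(d[1],d[0])),np.hypot(*d[:2]))
# wing ends
for p in [(145,300),(212,312)]: print(atz("top",T(p),.064))
E
```

```text
[ 0.5344 -0.0481  0.0231 -0.0034 -0.054   0.0636]
top [0.085 0.155 0.01 ] [-0.7 -1.6]
top [ 0.085 -0.175  0.01 ] [ 0.4 -0.3]
top [-0.065 -0.175  0.01 ] [0.8 0.1]
top [-0.065  0.155  0.01 ] [-1.   0.7]
top [0.    0.    0.074] [-0.3 -0.4]
top [ 0.    -0.065  0.074] [ 0.  -0.7]
top [ 0.    -0.13   0.074] [-0.2 -0.3]
top [0.042 0.095 0.018] [0.3 0.1]
scene [0.085 0.155 0.01 ] [-1.1 -0.5]
scene [-0.065  0.155  0.01 ] [ 0.4 -0.4]
scene [-0.065 -0.175  0.01 ] [ 1.1 -0.9]
scene [0.    0.    0.074] [0.3 0.9]
scene [ 0.    -0.065  0.074] [0.5 0.4]
scene [ 0.    -0.13   0.074] [0.1 0.9]
scene [0.042 0.095 0.018] [0.7 1.4]
top ('g', 0) [ 0.2 -0.3]
scene ('g', 0) [0.4 0.2]
top ('g', 1) [ 0.1 -0.1]
scene ('g', 1) [ 0.3 -0. ]
top ('g', 2) [-0.1 -0.1]
scene ('g', 2) [-0.1 -0. ]
top [ 0.5336 -0.0478  0.0237]
scene [ 0.5338 -0.0446  0.0248]
knob [0.5023 0.0462]
dial [0.5742 0.0478]
a [ 0.5344 -0.0481]
b [ 0.536  -0.1131]
c [ 0.5375 -0.1781]
-51.24631351657953 0.02891571887705637
0.7472044661094003 0.028509361969244997
[0.50450351 0.05962108 0.064     ]
[0.49744018 0.03097498 0.064     ]
```

Jig pose: about (0.534, -0.047), yaw 0.023. The pointer stands about 52° clockwise, so the knob is at about 1.81 rad and the wing lies at about 77°. The two views agree to 2–3 mm. First I move out past the microscope.

>>> {"fn": "move_arm", "kwargs": {"steps": [{"fingers": 50, "translation": [0, 40, 0], "turn": 0}, {"fingers": 50, "translation": [0, 45, 0], "turn": 0}, {"fingers": 50, "translation": [0, 45, 0], "turn": 0}, {"fingers": 50, "translation": [0, 45, 0], "turn": 0}, {"fingers": 50, "translation": [0, 45, 0], "turn": 0}, {"fingers": 50, "translation": [0, 40, 0], "turn": 0.1}, {"fingers": 50, "translation": [45, 40, 0], "turn": 0.15}, {"fingers": 50, "translation": [45, 40, 0], "turn": 0.15}, {"fingers": 50, "translation": [45, 45, 0], "turn": 0.15}, {"fingers": 50, "translation": [40, 45, 0], "turn": 0.15}]}}

```text
t: 2.05
eef_pos: [0.4209, -0.1983, 0.2318]
tool_rot: [0.0, 0.97, -0.245, 0.001]
contact_force: [0.0, -0.8, -0.2]
gripper_width: 0.585
```

>>> {"fn": "move_arm", "kwargs": {"steps": [{"fingers": 50, "translation": [16, 49, 0], "turn": 0.09}, {"fingers": 50, "translation": [16, 49, 0], "turn": 0.09}, {"fingers": 50, "translation": [16, 49, 0], "turn": 0.09}, {"fingers": 50, "translation": [16, 49, 0], "turn": 0}, {"fingers": 50, "translation": [17, 49, 0], "turn": 0}, {"fingers": 50, "translation": [0, 0, -50], "turn": 0}, {"fingers": 50, "translation": [0, 0, -50], "turn": 0}, {"fingers": 50, "translation": [0, 0, -30], "turn": 0}, {"fingers": 50, "translation": [0, 0, 0], "turn": 0}]}}

```text
t: 3.18
eef_pos: [0.4988, 0.045, 0.0996]
tool_rot: [0.0, 0.993, -0.114, -0.002]
contact_force: [0.3, -0.2, -0.3]
gripper_width: 0.586
```

```bash
python3 - <<'E'
from h import *
o=get_obs();print(o["eef_pos"],o["tool_rot"])
a=snap("scene","s1.png")[190:350,270:430]; cv2.imwrite("pics/s1z.png",cv2.resize(a,None,fx=3.7,fy=3.7,interpolation=cv2.INTER_CUBIC))
print(proj("scene",o["eef_pos"])) 
E
```

```text
[0.49879898 0.04501866 0.0996106 ] [ 4.27776674e-04  9.93462346e-01 -1.14138111e-01 -2.20798028e-03]
[358.17157947 274.37155249]
```

View pics/s1z.png

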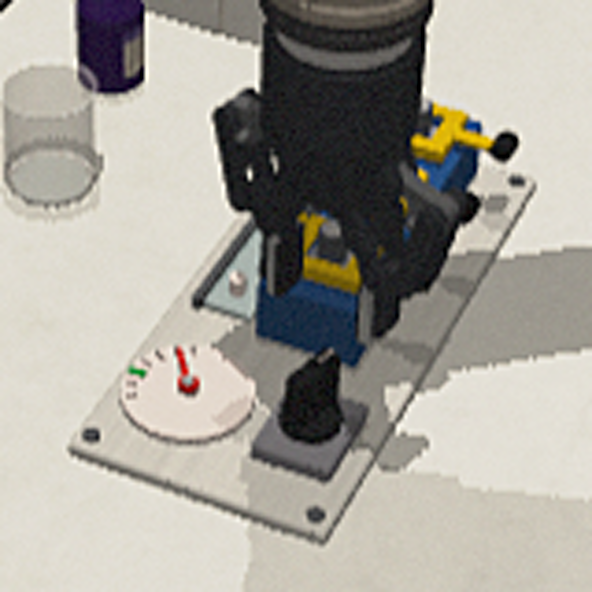

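The fingers hang astride the wing, with the tips near crop (280,285) and (385,330) and the wing at (315,390). I descend and close gently.

>>> {"fn": "move_arm", "kwargs": {"steps": [{"fingers": 50, "translation": [3, 1, -25], "turn": 0}, {"fingers": 50, "translation": [0, 0, -25], "turn": 0}, {"fingers": 50, "translation": [0, 0, -13], "turn": 0}, {"fingers": 50, "translation": [0, 0, 0], "turn": 0}, {"fingers": 5, "translation": [0, 0, 0], "turn": 0}, {"fingers": 5, "translation": [0, 0, 0], "turn": 0}, {"fingers": 5, "translation": [0, 0, 0], "turn": 0}, {"fingers": 5, "translation": [0, 0, 0], "turn": 0}], "newtons": 20}}

```text
t: 4.22
eef_pos: [0.5044, 0.0463, 0.0393]
tool_rot: [-0.0, 0.993, -0.114, 0.001]
contact_force: [-0.8, -0.7, 6.8]
gripper_width: 0.138
```

>>> {"fn": "move_arm", "kwargs": {"steps": [{"fingers": 5, "translation": [0, 0, 2], "turn": 0.15}, {"fingers": 5, "translation": [0, 0, 0], "turn": 0.17}, {"fingers": 5, "translation": [0, 0, 0], "turn": 0.17}, {"fingers": 5, "translation": [0, 0, 0], "turn": 0.17}, {"fingers": 5, "translation": [0, 0, 0], "turn": 0.17}, {"fingers": 5, "translation": [0, 0, 0], "turn": 0.17}, {"fingers": 5, "translation": [0, 0, 0], "turn": 0.17}, {"fingers": 5, "translation": [0, 0, 0], "turn": 0.17}, {"fingers": 5, "translation": [0, 0, 0], "turn": 0.17}, {"fingers": 5, "translation": [0, 0, 0], "turn": 0}]}}

```text
t: 5.48
eef_pos: [0.5042, 0.0463, 0.0396]
tool_rot: [-0.0, 0.801, 0.598, 0.001]
contact_force: [5.4, 1.8, -13.7]
gripper_width: 0.137
```

```bash
python3 - <<'E'
from h import *
o=get_obs();q=o["tool_rot"];print(o["eef_pos"],np.degrees(2*np.arctan2(q[2],q[1])))
a=snap("scene","s2.png")[250:330,270:370]; cv2.imwrite("pics/s2z.png",cv2.resize(a,None,fx=6,fy=6,interpolation=cv2.INTER_CUBIC))
a=snap("top","t2.png")[215:325,245:445]; cv2.imwrite("pics/t2z.png",cv2.resize(a,None,fx=4,fy=4,interpolation=cv2.INTER_CUBIC))
E
```

```text
[0.50422134 0.04632582 0.03961888] 73.48087245729532
```

View pics/s2z.png

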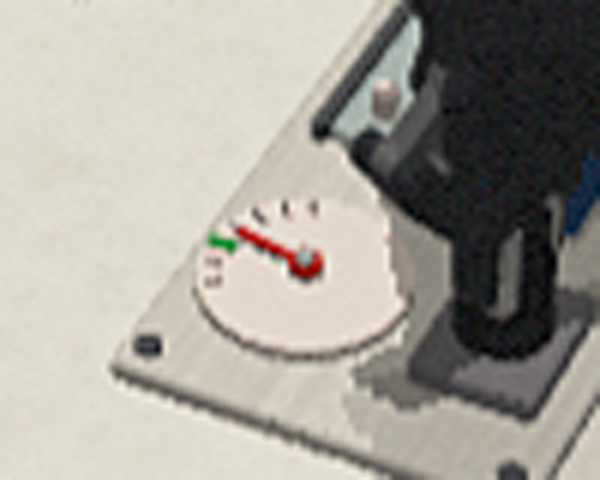

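View pics/t2z.png

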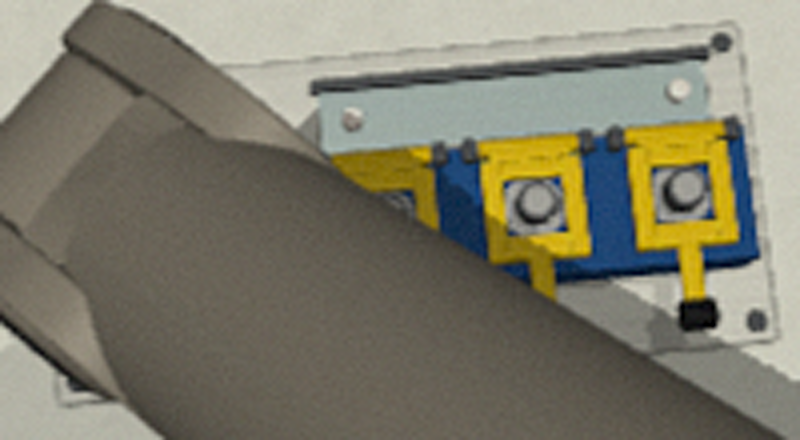

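```bash
cat > ptr.py <<'E'
from h import *
import sys
def ang(f,c0=(.5742,.0478)):
    # red pixel direction on the plane z=.02 about the red hub; green direction about same
    im=cv2.imread(f)[240:330,260:370].astype(int); b,g,r=im[...,0],im[...,1],im[...,2]
    red=np.argwhere((r-g>70)&(r-b>70))[:,::-1]+[260,240]; grn=np.argwhere((g-r>40)&(g-b>30))[:,::-1]+[260,240]
    R=np.array([atz("scene",p,.020)[:2] for p in red]); G=np.array([atz("scene",p,.018)[:2] for p in grn])
    d=R-np.array(c0); rr=np.hypot(*d.T); far=d[rr>.012].mean(0); gd=(G-np.array(c0)).mean(0)
    hub=R[rr<.008].mean(0); 
    d2=(R-hub); rr2=np.hypot(*d2.T); f2=d2[rr2>.012].mean(0); g2=(G-hub).mean(0)
    A=lambda v:np.degrees(np.arctan2(v[1],v[0]))
    print("about model centre: ptr %.1f mark %.1f | about hub %s ptr %.1f mark %.1f"%(A(far),A(gd),hub.round(4),A(f2),A(g2)),len(R),len(G),"rmax",rr.max())
ang(sys.argv[1])
E
python3 ptr.py pics/scene0.png; python3 ptr.py pics/s2.png
```

```text
about model centre: ptr -47.2 mark 6.1 | about hub [0.5753 0.0493] ptr -52.1 mark 3.6 28 6 rmax 0.028418176209293756
about model centre: ptr -4.4 mark 5.6 | about hub [0.575  0.0494] ptr -9.2 mark 2.8 32 7 rmax 0.027806697034982633
```

>>> {"fn": "move_arm", "kwargs": {"steps": [{"fingers": 5, "translation": [0, 0, 0], "turn": 0.11}, {"fingers": 5, "translation": [0, 0, 0], "turn": 0.11}, {"fingers": 5, "translation": [0, 0, 0], "turn": 0.1}, {"fingers": 5, "translation": [0, 0, 0], "turn": 0}, {"fingers": 5, "translation": [0, 0, 0], "turn": 0}]}}

```text
t: 6.2
eef_pos: [0.5042, 0.0463, 0.0396]
tool_rot: [-0.0, 0.696, 0.718, 0.001]
contact_force: [6.1, 1.9, -14.4]
gripper_width: 0.137
```

```bash
python3 - <<'E'
from h import *
o=get_obs();q=o["tool_rot"];print(o["eef_pos"],np.degrees(2*np.arctan2(q[2],q[1])),o["torque"])
a=snap("scene","s3.png")[250:330,270:370]; cv2.imwrite("pics/s3z.png",cv2.resize(a,None,fx=6,fy=6,interpolation=cv2.INTER_CUBIC))
E
python3 ptr.py pics/s3.png
```

```text
[0.50423547 0.04632577 0.03964241] 91.71962600225838 [ 0.37265824 -1.26814938  0.05942357]
about model centre: ptr 2.0 mark 5.8 | about hub [0.5753 0.0493] ptr -1.6 mark 3.3 33 6 rmax 0.029836779541041046
```

View pics/s3z.png

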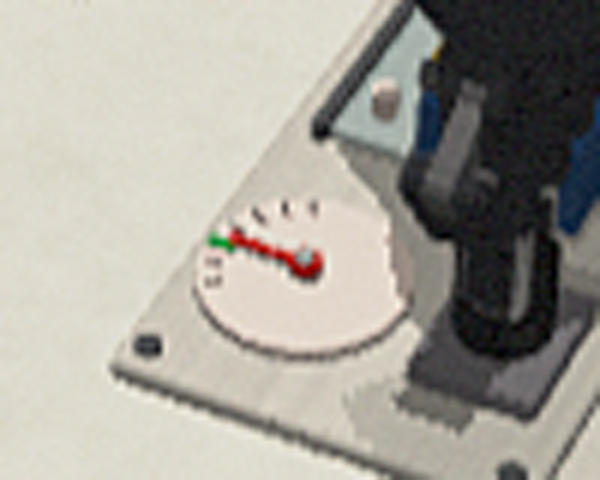

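```bash
python3 - <<'E'
from h import *
def z(p): return ((p-np.array([270,250]))*6).round(0)
c=np.array([.5742,.0478])
for a in (1.3,0,-2,-4,-6):
    r=np.radians(a); print(a,[z(proj("scene",[c[0]+q*np.cos(r),c[1]+q*np.sin(r),.020])).tolist() for q in (0,.02,.028)], [z(proj("scene",[c[0]+.031*np.cos(r),c[1]+.031*np.sin(r),.0185])).tolist()])
E
```

```text
1.3 [[309.0, 260.0], [255.0, 242.0], [234.0, 234.0]] [[226.0, 235.0]]
0 [[309.0, 260.0], [256.0, 241.0], [235.0, 233.0]] [[227.0, 234.0]]
-2 [[309.0, 260.0], [257.0, 240.0], [236.0, 232.0]] [[228.0, 232.0]]
-4 [[309.0, 260.0], [258.0, 238.0], [237.0, 230.0]] [[230.0, 230.0]]
-6 [[309.0, 260.0], [259.0, 237.0], [239.0, 228.0]] [[232.0, 228.0]]
```

>>> {"fn": "move_arm", "kwargs": {"steps": [{"fingers": 45, "translation": [0, 0, 0], "turn": 0}, {"fingers": 45, "translation": [0, 0, 0], "turn": 0}, {"fingers": 45, "translation": [0, 0, 0], "turn": 0}, {"fingers": 45, "translation": [0, 0, 30], "turn": 0}, {"fingers": 0, "translation": [0, 0, 45], "turn": 0}, {"fingers": 0, "translation": [5, -45, 15], "turn": 0}, {"fingers": 0, "translation": [7, -45, 0], "turn": 0}, {"fingers": 0, "translation": [7, -45, 0], "turn": 0}, {"fingers": 0, "translation": [7, -45, 0], "turn": 0}, {"fingers": 0, "translation": [7, -44, 0], "turn": 0}]}}

```text
t: 7.5
eef_pos: [0.5364, -0.1794, 0.1305]
tool_rot: [0.0, 0.696, 0.718, -0.0]
contact_force: [1.4, 0.2, -0.0]
gripper_width: -0.002
```

```bash
python3 - <<'E'
from h import *
o=get_obs();q=o["tool_rot"];print(o["eef_pos"],np.degrees(2*np.arctan2(q[2],q[1])),o["contact_force"],o["gripper_width"])
a=snap("scene","s4.png")[205:340,285:420]; cv2.imwrite("pics/s4z.png",cv2.resize(a,None,fx=4.4,fy=4.4,interpolation=cv2.INTER_CUBIC))
a=snap("top","t4.png")[215:325,245:445]; cv2.imwrite("pics/t4z.png",cv2.resize(a,None,fx=4,fy=4,interpolation=cv2.INTER_CUBIC))
a=cv2.imread("pics/t4.png")[232:312,255:330]; cv2.imwrite("pics/t4y.png",cv2.resize(a,None,fx=7.4,fy=7.4,interpolation=cv2.INTER_CUBIC))
E
python3 ptr.py pics/s4.png
```

```text
[ 0.53635661 -0.17938316  0.13048683] 91.71447645843767 [ 1.37710325  0.17980717 -0.0127559 ] -0.0019304892513682711
about model centre: ptr 2.0 mark 5.8 | about hub [0.5753 0.0493] ptr -1.6 mark 3.3 33 6 rmax 0.029836779541041046
```

View pics/t4y.png

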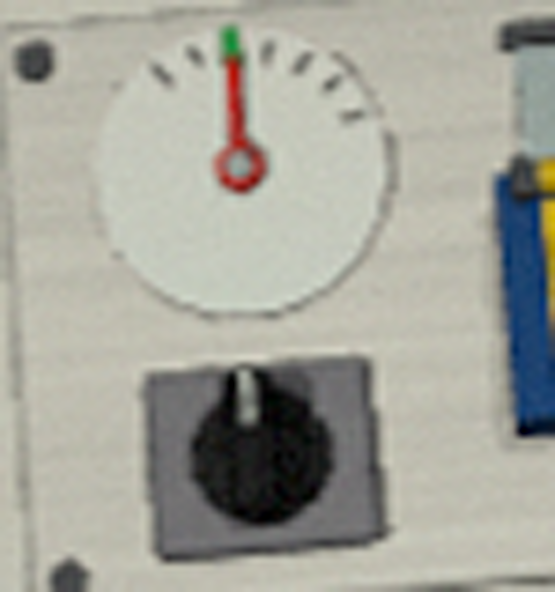

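View pics/s4z.png

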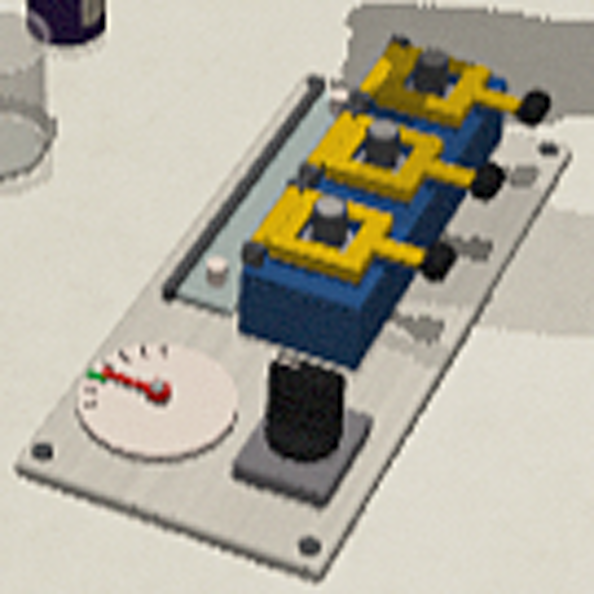

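The top view shows the pointer lying on the green mark and the wing along the jig's x axis. The scene view shows all three bolts still standing. Now I press bolt c.

>>> {"fn": "move_arm", "kwargs": {"steps": [{"fingers": 0, "translation": [1, 1, -30], "turn": 0}, {"fingers": 0, "translation": [0, 0, -20], "turn": 0}, {"fingers": 0, "translation": [0, 0, -3], "turn": 0}, {"fingers": 0, "translation": [0, 0, 0], "turn": 0}]}}

```text
t: 8.1
eef_pos: [0.5377, -0.1762, 0.0776]
tool_rot: [-0.0, 0.696, 0.718, 0.0]
contact_force: [-0.1, -0.5, -0.1]
gripper_width: -0.0
```

>>> {"fn": "move_arm", "kwargs": {"steps": [{"fingers": 0, "translation": [0, 0, -1.5], "turn": 0}, {"fingers": 0, "translation": [0, 0, -1.5], "turn": 0}, {"fingers": 0, "translation": [0, 0, 0], "turn": 0}]}}

```text
t: 8.48
eef_pos: [0.5377, -0.1768, 0.0746]
tool_rot: [0.0, 0.696, 0.718, 0.0]
contact_force: [0.2, -0.0, 1.0]
gripper_width: 0.001
```

Touching at about 0.0745. I press further.

>>> {"fn": "move_arm", "kwargs": {"steps": [{"fingers": 0, "translation": [0, 0, -1], "turn": 0}, {"fingers": 0, "translation": [0, 0, -1], "turn": 0}, {"fingers": 0, "translation": [0, 0, 0], "turn": 0}]}}

```text
t: 8.85
eef_pos: [0.5378, -0.1768, 0.0739]
tool_rot: [0.001, 0.696, 0.718, -0.0]
contact_force: [-4.7, -0.1, 15.5]
gripper_width: -0.002
```

>>> {"fn": "move_arm", "kwargs": {"steps": [{"fingers": 0, "translation": [0, 0, -1], "turn": 0}, {"fingers": 0, "translation": [0, 0, 0], "turn": 0}]}}

```text
t: 9.1
eef_pos: [0.5378, -0.1768, 0.0737]
tool_rot: [0.001, 0.696, 0.718, -0.001]
contact_force: [-7.8, -0.2, 23.3]
gripper_width: 0.002
```

Bolt c is firm: 23 N with about 1 mm of give at bolt-top height. Next is b.

>>> {"fn": "move_arm", "kwargs": {"steps": [{"fingers": 0, "translation": [0, 0, 14], "turn": 0}, {"fingers": 0, "translation": [-1, 32, 0], "turn": 0}, {"fingers": 0, "translation": [-1, 32, 0], "turn": 0}, {"fingers": 0, "translation": [0, 0, -8], "turn": 0}, {"fingers": 0, "translation": [0, 0, -2], "turn": 0}, {"fingers": 0, "translation": [0, 0, 0], "turn": 0}]}}

```text
t: 9.85
eef_pos: [0.5352, -0.1139, 0.0749]
tool_rot: [-0.0, 0.697, 0.717, -0.0]
contact_force: [-0.2, -0.6, 0.1]
gripper_width: 0.004
```

>>> {"fn": "move_arm", "kwargs": {"steps": [{"fingers": 0, "translation": [0, 0, -1], "turn": 0}, {"fingers": 0, "translation": [0, 0, -1], "turn": 0}, {"fingers": 0, "translation": [0, 0, -1], "turn": 0}, {"fingers": 0, "translation": [0, 0, 0], "turn": 0}]}}

```text
t: 10.35
eef_pos: [0.5355, -0.1128, 0.0723]
tool_rot: [0.0, 0.696, 0.718, 0.0]
contact_force: [-0.6, -1.0, 2.0]
gripper_width: 0.002
```

>>> {"fn": "move_arm", "kwargs": {"steps": [{"fingers": 0, "translation": [0, 0, -1], "turn": 0}, {"fingers": 0, "translation": [0, 0, -1], "turn": 0}, {"fingers": 0, "translation": [0, 0, 0], "turn": 0}]}}

```text
t: 10.72
eef_pos: [0.5355, -0.1125, 0.0702]
tool_rot: [-0.0, 0.696, 0.718, 0.0]
contact_force: [1.2, -1.3, 0.6]
gripper_width: 0.0
```

Bolt b is sinking; I push it to the stop.

>>> {"fn": "move_arm", "kwargs": {"steps": [{"fingers": 0, "translation": [0, 0, -1], "turn": 0}, {"fingers": 0, "translation": [0, 0, -1], "turn": 0}, {"fingers": 0, "translation": [0, 0, -1], "turn": 0}, {"fingers": 0, "translation": [0, 0, 0], "turn": 0}]}}

```text
t: 11.22
eef_pos: [0.5356, -0.1126, 0.0685]
tool_rot: [0.0, 0.696, 0.718, -0.0]
contact_force: [-4.2, -1.8, 15.0]
gripper_width: 0.0
```

Bolt b sank about 6 mm to a hard stop. I lift off, back away towards its grip and look.

>>> {"fn": "move_arm", "kwargs": {"steps": [{"fingers": 0, "translation": [0, 0, 15], "turn": 0}, {"fingers": 0, "translation": [0, 0, 25], "turn": 0}, {"fingers": 36, "translation": [-27, -1, 10], "turn": 0}, {"fingers": 36, "translation": [-27, -1, 0], "turn": 0}, {"fingers": 36, "translation": [0, 0, 0], "turn": 0}]}}

```text
t: 11.85
eef_pos: [0.4794, -0.1148, 0.1173]
tool_rot: [-0.0, 0.696, 0.718, -0.001]
contact_force: [0.5, -0.7, 1.0]
gripper_width: 0.424
```

```bash
python3 - <<'E'
from h import *
o=get_obs();q=o["tool_rot"];print(o["eef_pos"],np.degrees(2*np.arctan2(q[2],q[1])),o["contact_force"],o["gripper_width"])
a=snap("scene","s5.png")[190:325,300:435]; cv2.imwrite("pics/s5z.png",cv2.resize(a,None,fx=4.4,fy=4.4,interpolation=cv2.INTER_CUBIC))
a=snap("top","t5.png")[215:325,245:445]; cv2.imwrite("pics/t5z.png",cv2.resize(a,None,fx=4,fy=4,interpolation=cv2.INTER_CUBIC))
E
python3 ptr.py pics/s5.png
```

```text
[ 0.47943785 -0.11484049  0.11733004] 91.73275181019464 [ 0.50504507 -0.71830252  0.97432126] 0.42351527669564987
about model centre: ptr 2.0 mark 5.8 | about hub [0.5753 0.0493] ptr -1.6 mark 3.3 33 6 rmax 0.029836779541041046
```

View pics/s5z.png

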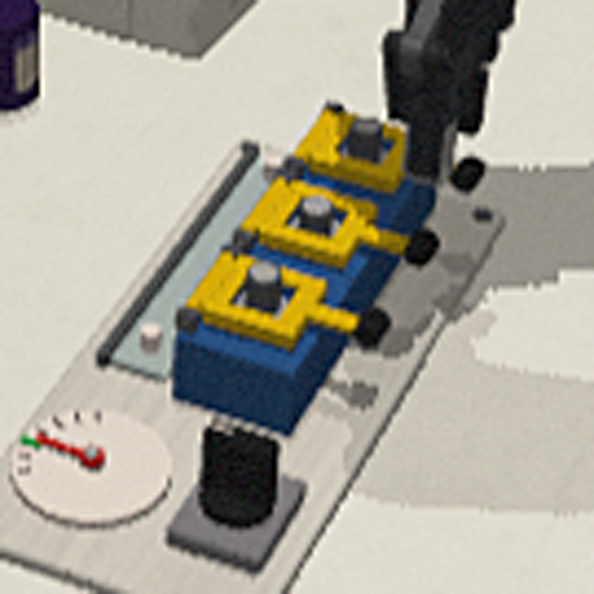

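View pics/t5z.png

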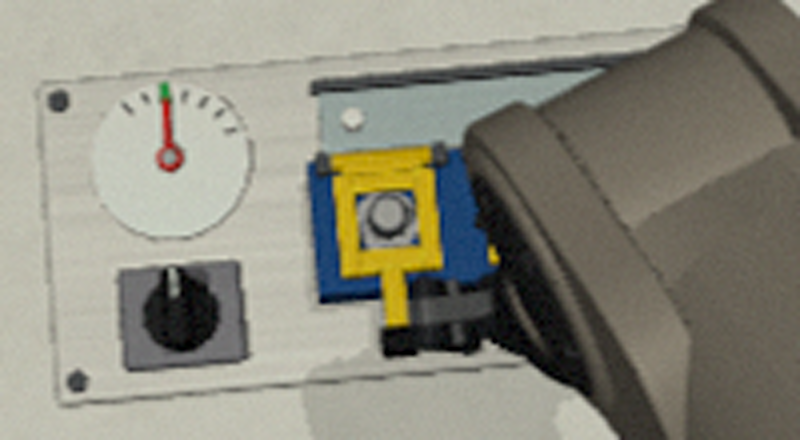

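Bolt b's head (scene crop 318,210) now stands visibly lower than a's, and the pointer is still on the mark. I descend on grip b.

>>> {"fn": "move_arm", "kwargs": {"steps": [{"fingers": 34, "translation": [2, 0, -25], "turn": 0}, {"fingers": 34, "translation": [0, 0, -25], "turn": 0}, {"fingers": 34, "translation": [0, 0, -17], "turn": 0}, {"fingers": 34, "translation": [0, 0, 0], "turn": 0}]}}

```text
t: 12.45
eef_pos: [0.4832, -0.1142, 0.0494]
tool_rot: [-0.001, 0.696, 0.718, -0.0]
contact_force: [0.7, -0.1, 0.1]
gripper_width: 0.396
```

```bash
python3 - <<'E'
from h import *
o=get_obs();print(o["eef_pos"],o["contact_force"],o["gripper_width"])
a=snap("scene","s6.png")[190:290,340:440]; cv2.imwrite("pics/s6z.png",cv2.resize(a,None,fx=5.9,fy=5.9,interpolation=cv2.INTER_CUBIC))
E
```

```text
[ 0.48319974 -0.1142202   0.04939691] [ 0.66090754 -0.12666965  0.07048542] 0.39628462185474517
```

View pics/s6z.png

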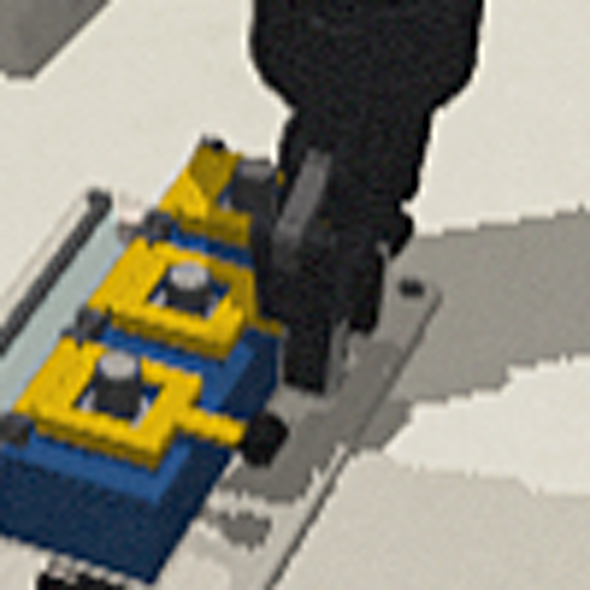

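The fingers stand round the grip. I close.

>>> {"fn": "move_arm", "kwargs": {"steps": [{"fingers": 8, "translation": [0, 0, 0], "turn": 0}, {"fingers": 8, "translation": [0, 0, 0], "turn": 0}, {"fingers": 8, "translation": [0, 0, 0], "turn": 0}, {"fingers": 8, "translation": [0, 0, 0], "turn": 0}], "newtons": 25}}

```text
t: 13.0
eef_pos: [0.4842, -0.1143, 0.051]
tool_rot: [0.001, 0.696, 0.718, 0.001]
contact_force: [-0.2, 2.5, 6.5]
gripper_width: 0.179
```

>>> {"fn": "move_arm", "kwargs": {"steps": [{"fingers": 8, "translation": [0.5, 0, 7], "turn": 0}, {"fingers": 8, "translation": [1.6, 0, 7], "turn": 0}, {"fingers": 8, "translation": [4.5, 0, 13.4], "turn": 0}, {"fingers": 8, "translation": [6.8, 0.3, 12.4], "turn": 0}, {"fingers": 8, "translation": [0, 0, 0], "turn": 0}]}}

```text
t: 13.62
eef_pos: [0.4966, -0.1141, 0.0906]
tool_rot: [-0.0, 0.696, 0.718, -0.0]
contact_force: [-1.0, 4.9, -1.9]
gripper_width: 0.18
```

```bash
python3 - <<'E'
from h import *
o=get_obs();print(o["eef_pos"],o["contact_force"],o["gripper_width"])
a=snap("scene","s7.png")[180:300,330:450]; cv2.imwrite("pics/s7z.png",cv2.resize(a,None,fx=4.9,fy=4.9,interpolation=cv2.INTER_CUBIC))
E
```

```text
[ 0.49664928 -0.11408267  0.09060899] [-1.02235849  4.86272686 -1.92365639] 0.17971591081387758
```

View pics/s7z.png

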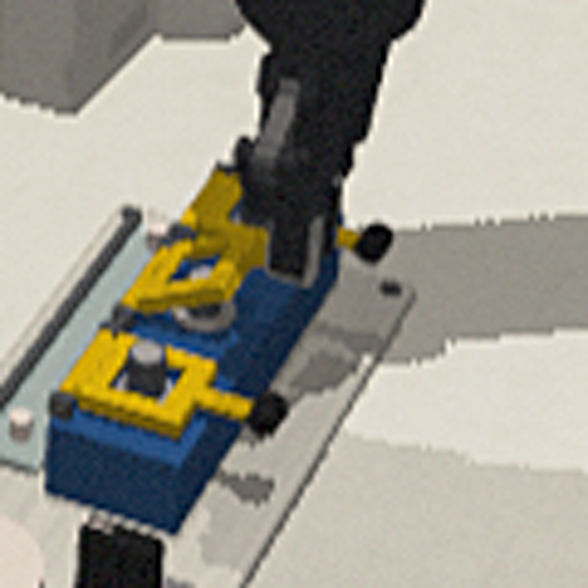

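Cover b swings up in the grip at about 30°, and a and c stay shut. I continue the arc.

>>> {"fn": "move_arm", "kwargs": {"steps": [{"fingers": 8, "translation": [4.2, 0.1, 5.7], "turn": 0}, {"fingers": 8, "translation": [4.6, 0.1, 5.4], "turn": 0}, {"fingers": 8, "translation": [5.1, 0.1, 4.9], "turn": 0}, {"fingers": 8, "translation": [5.5, 0.1, 4.5], "turn": 0}, {"fingers": 8, "translation": [5.8, 0.1, 3.9], "turn": 0}, {"fingers": 8, "translation": [6.2, 0.1, 3.4], "turn": 0}, {"fingers": 8, "translation": [0, 0, 0], "turn": 0}]}}

```text
t: 14.55
eef_pos: [0.5276, -0.1133, 0.1179]
tool_rot: [-0.001, 0.696, 0.718, -0.001]
contact_force: [-2.7, 4.7, -0.6]
gripper_width: 0.176
```

>>> {"fn": "move_arm", "kwargs": {"steps": [{"fingers": 8, "translation": [6.5, 0.1, 2.9], "turn": 0}, {"fingers": 8, "translation": [0, 0, 0], "turn": 0}, {"fingers": 8, "translation": [0, 0, 0], "turn": 0}]}}

```text
t: 14.92
eef_pos: [0.5338, -0.1132, 0.1206]
tool_rot: [-0.001, 0.696, 0.718, -0.001]
contact_force: [-2.8, 4.4, -0.0]
gripper_width: 0.177
```

```bash
python3 - <<'E'
from h import *
o=get_obs();print(o["t"],o["eef_pos"],o["contact_force"],o["gripper_width"])
a=snap("scene","s8.png")[180:330,290:440]; cv2.imwrite("pics/s8z.png",cv2.resize(a,None,fx=3.9,fy=3.9,interpolation=cv2.INTER_CUBIC))
a=snap("top","t8.png")[90:325,245:445]; cv2.imwrite("pics/t8z.png",cv2.resize(a,None,fx=2.5,fy=2.5,interpolation=cv2.INTER_CUBIC))
for nm in ["cover_b_grip","pointer_tip","mark"]:
    for n in ["scene","top"]: print(nm,n,[(round(float(d["conf"]),2),np.round(d["xy"],1).tolist()) for d in place_of(n,nm)[:4]])
E
python3 ptr.py pics/s8.png
```

```text
14.925 [ 0.53376134 -0.11321446  0.12064703] [-2.75645482  4.44693762 -0.03697851] 0.17719412544310473
cover_b_grip scene [(0.58, [379.4, 215.5])]
cover_b_grip top [(0.67, [413.6, 152.2]), (0.26, [285.9, 240.3])]
pointer_tip scene [(0.23, [353.6, 295.7])]
pointer_tip top [(0.41, [287.7, 238.5])]
mark scene [(0.63, [305.9, 285.6])]
mark top [(0.89, [284.6, 240.7])]
about model centre: ptr 2.0 mark 5.8 | about hub [0.575  0.0494] ptr -2.3 mark 3.1 34 6 rmax 0.029836779541041046
```

View pics/s8z.png

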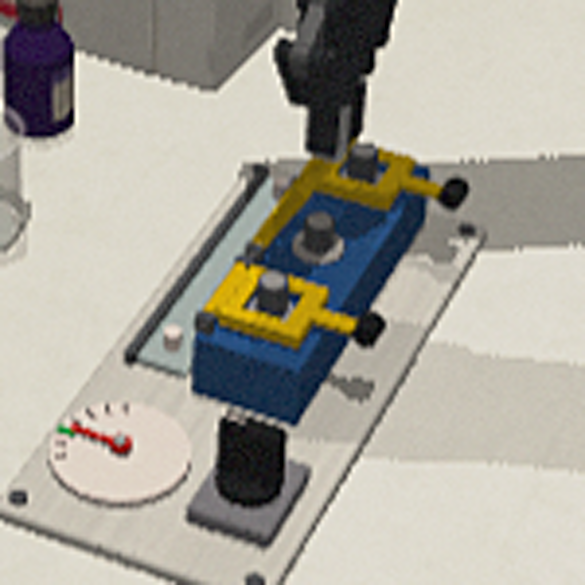

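View pics/t8z.png

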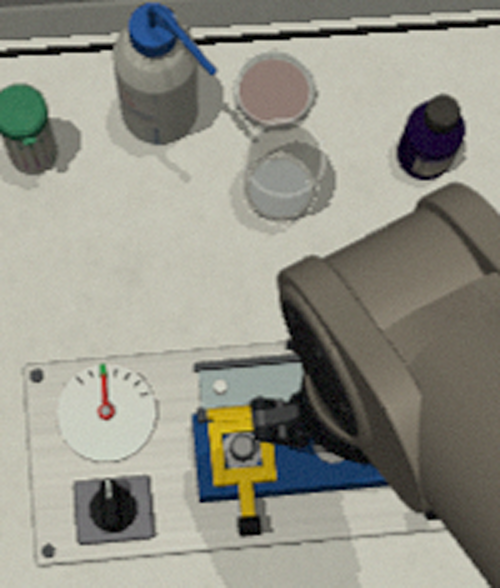

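Cover b stands steeply open in the grip at roughly 65°. I check numerically that bolt b is still down.

```bash
python3 - <<'E'
from h import *
w=.0231
def W(P): c,s=np.cos(w),np.sin(w); return [.5344+c*P[0]-s*P[1],-.0481+s*P[0]+c*P[1],P[2]-.0034]
for nm,y in zip("abc",(0,-.065,-.13)):
    for z in(.074,.068): print(nm,z,proj("scene",W((0,y,z))).round(1))
for f in ("s4","s5","s8"):
    im=cv2.imread(f"pics/{f}.png"); c=im[205:275,335:400]; cv2.imwrite(f"pics/{f}b.png",cv2.resize(c,None,fx=6,fy=6,interpolation=cv2.INTER_CUBIC))
cv2.imwrite("pics/cmp.png",np.hstack([cv2.resize(cv2.imread(f"pics/{f}.png")[205:275,340:395],None,fx=4.8,fy=4.8,interpolation=cv2.INTER_CUBIC) for f in("s4","s5","s8")]))
E
```

```text
a 0.074 [360.5 252.7]
a 0.068 [360.4 255. ]
b 0.074 [372.6 235.2]
b 0.068 [372.4 237.4]
c 0.074 [383.7 218.9]
c 0.068 [383.5 221.1]
```

View pics/cmp.png

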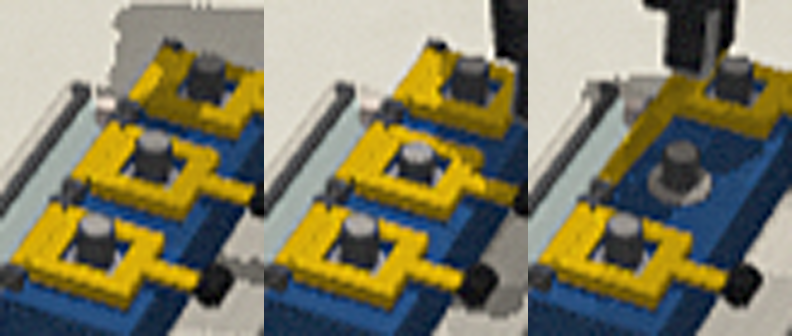

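Bolt b's head dropped about 2.5 px after the press and stays there, which is the shift expected for 6 mm. The cover angle from the tool's rise (70 mm up, 50 mm forward) is about 64°. Everything is stable, so I hand in.

```bash
python3 - <<'E'
from h import *
print(hand_in())
E
```

```text
the job is handed in; nothing more can be done
None
```

I found the loose bolt, the middle one (b), and handed in with its yellow cover held open at about 64°, at roughly 15 s of the 72 s allowed.

- **Knob:** I turned it about 105° anticlockwise, until the red pointer stood on the green mark. The top view showed it on the mark to within about 1°, and still there in the last picture. My pixel estimate from the coarser scene view read 4–5° short. I trusted the top view, because the wing's alignment with the jig agreed with it.
- **Bolt c:** this one is firm. It gave about 1 mm under 23 N.
- **Bolt b:** this is the loose one. It sank about 6 mm to a hard stop, and the pictures before and after show the head lower and staying down.
- **Bolt a:** I did not press it, as the loose one had already been found.
- **Cover b:** I pinched it by its black grip and lifted it. The angle comes from how far the tool moved, about 70 mm up and 50 mm forward. The contact force on the tool was about 5 N at the last reading.
- **Surroundings:** covers a and c stayed shut, and the beaker, canister and bottle looked unmoved in the last top view.

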